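Hold open the sprung rack clamp of a tube shaker

ROBOT

A 6-joint arm with a two-finger parallel gripper is mounted at the origin on the work surface. World frame = base frame: x ahead of the robot, y to its left, z up, the work surface at z = 0. Lengths are in m, angles in rad, forces in N, time in s.
With the tool pointing down it reaches from about 0.375 to 0.9 m from the base axis. Payload 3.1 kg.
Tool frame: the origin (TCP) lies between the finger pads; the fingertips stand robot.finger_overhang ahead of it and the grasp point (between the pads) lies 3 mm ahead of it (robot.finger_overhang is the distance from the TCP to the fingertips, in m); z points along the fingers, y is the line along which they close (so a half turn about z gives the same grasp; the last joint's range is limited). The gripper opens to 87 mm and grips with 3 to 60 N. Pads are 19 mm wide; open, the fingers measure 117 mm over their backs; the gripper's body (75 mm by 190 mm) begins 51 mm behind the grasp point.
Start: joints at [0.966, 0.527, 1.433, -0, 1.181, -0.178], TCP at [0.259, 0.569, 0.245] pointing down, gripper open.
Joint ranges: [-3.08, 3.08], [-0.75, 2.2], [0.22, 2.44], [-1.43, 4.57], [0, 2.65], [-2.85, 2.85]. Speed limits (rad/s): [2.79, 2.79, 3.14, 3.14, 3.14, 3.14].

INTERFACE

Orientations are given as a unit quaternion [x, y, z, w].
In Python, from rig import get_obs, vision, hand_in, nets, robot gives the robot as it stands.
- The arm moves only by the tool apply_moves, never from a script. Its argument "series" is a list of rows, each an object with "offset": the shift along the world's x, y, z in cm, a list of three; "rot": the turn, a rotation vector about the world's x, y, z in degrees, a list of three. A call has 1 to 20 rows; each row is the pose to reach, as a shift and turn from the pose commanded when the call began; what a row does not reach only later rows make up. A row lasts 1/10 s, in which the tool goes at most 50 mm and 8.59 degrees, less where a joint would pass 70% of its speed; a pose out of reach is approached as far as the arm can. A call with a gripper value outside its range is refused whole. "hand" is the opening, from 0 (shut) to 1 (fully open), set as the call begins (left out, the last holds). The fingers move at their own pace and stop on an object; "newtons" is the grip in N (left out, the last holds). Time passes only in rows, so rows that repeat a pose let the fingers close. It gives the time, the measured TCP pose, the force, the opening and the grip force at its end, in the units of the state.
- get_obs(): the state, without advancing time (a new reading comes with each control period).
- vision.camera(name): name is "side" or "top" or "wrist"; returns the picture (420x560x3 uint8, red, green, blue); there is no depth.
- vision.calibration(name): a dict with "K" (3x3 intrinsics, pixels), "R" (3x3) and "t" (3): a world point X has camera coordinates R X + t. Camera axes: x right, y down, z forward; pixel columns grow to the right and rows downward; lengths in m; the calibration is good to about 2 mm. A picture is of the moment at which its call begins: read the wrist's pose just before it. calibration takes no time and is no camera call; for the wrist camera it gives the pose at the moment of the call.
- hand_in(): hands the job in; it is judged then, once.
Trained networks look in the newest picture that a camera, given by its name, has taken for a name from the list of things; names that differ only in an ending like _2 or _b are one class to them, and where a whole thing is asked for, a point or a joint stands for the part that bears it (a point fixed in the world has none). Each returns a list of dicts, best first, with "conf" (0 to 1); they miss things now and then, are a little off and sometimes report something else, mostly with a low value. They report only what shows in the picture. A call takes as long as a camera call. They do not tell look-alikes from the thing itself.
- nets.search_frame(camera, query): "centre" ([x, y, z] in m, in world coordinates, good to about 4 mm: the middle of the surface that is visible of it).
- nets.spot_point(camera, query): "centre" ([x, y, z] in m, in world coordinates, good to about 4 mm: a listed point, or the origin of a listed thing).
The state is a dict: "time": time; "q": joint angles; "joint_velocities": joint speeds; "joint_torque": joint torques, N m; "position": TCP position; "tool_rot": TCP orientation; "ft_force": force on the tool from outside, world axes, zero at the start; "moment": the same for the moment, N m; "grip_width": finger opening in m; "grip_force": force on a finger pad.
Only numpy, scipy, OpenCV 4.12 (cv2) and the standard library are available. Lean on these libraries where they do the work, as an engineer would, in place of code of your own. Each camera call takes 0.05 s, during which the arm holds its last target. There are 200 camera calls.

TASK

The shaker's tube rack has to come out: first switch the shaker off at its red rocker switch by pushing down the raised front half (marked with a ring), then take the clamp arm by its black knob and swing it away from the rack, against its spring, right up to its stop. Keep holding the knob with the arm at the stop so that a colleague can lift the rack out: the program finishes while holding. Leave the rack seated in its nest and do not disturb the things standing around the shaker.

Things in the scene. Friction and masses are not known exactly. Their poses are not given: they have to be found in the camera images.
- shaker: Fixed tube-rack shaker, white housing 280 mm deep (x) by 230 mm wide (y), dark control panel at its front (-x). Origin: centre of the underside; x to its back, y to its left seen from the front. The panel slopes up to the back by 0.17 rad. Aluminium tray 205 x 205 mm on it, top face 88 mm above the bench, carrying the rack's nest (left fence 22 mm, front and back lips 10 mm high).
- rocker (a joint): Red snap switch, 24 mm wide (shaker's y), 33 mm long, two halves in a shallow V, on the left of the panel; cross axis at shaker (-0.118, 0.066, 0.055) m. 0 rad = on: front half raised. 0.40 rad = off: front half down, level with the panel (its press point sinks about 5 mm). About 4 to 5 N on the front half moves it; past 0.20 rad it snaps over and stays.
- rocker_off (a point): Point to press, with shut fingers: on top of the rocker's front half, 12 mm in front of its axis; moves with the rocker. With the switch on its z axis is square out of the panel (0.17 rad from vertical, towards the shaker's front). The only thing near is a grey speed dial, 28 mm across, 12 mm high, centre 41 mm to the right.
- clamp_arm (a joint): Sprung steel arm right (-y) of the rack: bar 14 mm wide, 6 mm thick, 21 to 27 mm above the tray, 130 mm from upright pivot (back right) to knob; its rubber roller presses on the rack. 0 rad = shut, bar pointing to the shaker's -x; grows anticlockwise from above, away from the rack, to a stop (brass pin) at 0.70. Spring pulls it shut: 3 N at the knob at 0, 8 N at the stop; it never stays open.
- clamp_pivot (a point): Point on the upright pivot axis of the clamp arm, at the height of the foot of the knob (115 mm above the bench).
- clamp_knob: Upright black knob on the arm's free end, can be pinched from above: 16 mm in diameter, 40 mm high, 18 mm rim over the top 8 mm, yellow spot on top. Origin: centre of its foot on the bar, 115 mm above the bench; z up; it spins freely on its own axis. When shut its axis is 32 mm from the rack's side; in line with the bar it is free on both sides.
- rack: White tube rack 127 mm (x) by 85 mm (y) by 40 mm high, loose, standing in the shaker's nest, with a few capped tubes standing 18 mm above its top; the rack and tubes are one piece of about 0.35 kg. Origin: centre of the underside, on the tray (88 mm above the bench).
- spray_bottle: Bystander: clear bottle with black spray head, 72 mm in diameter, 198 mm tall, standing left of the shaker; origin at the centre of its foot.
- lid_box: Bystander: white box with red lid, 160 (x) x 115 (y) x 62 mm, on the bench to the right of the shaker; origin at the centre of its underside.
- marker: Bystander: yellow marker pen with black cap, 145 mm long along its x, 14 mm high, lying on the bench right of the shaker's front; origin at its underside.
Mind the look-alikes: they are no part of the job. What is shaped like the rack but blue or purple is not meant.

How it is judged:
On the way, in this order (a step that is already met when the one before it is completed fails the run):
1. the rocker is switched off (value of joint rocker above 0.32 rad), for 0.1 s.
2. the clamp arm is held at its stop (value of joint clamp_arm above 0.66 rad and contact force between the fingers and clamp_knob above 2 N), for 0.3 s.
At the end, for the whole second after the job is handed in: Rocker off (over 0.32 of 0.40 rad); clamp arm still and within 0.04 rad (5 mm at the knob) of its stop at 0.70 rad, with the gripper's fingers bearing on the knob by more than 2 N; rack within 8 mm of its place and level (all of step 2 and value of joint rocker above 0.32 rad and velocity of joint clamp_arm between -0.1 and 0.1 rad/s and distance of rack from where it was at the start of the episode below 0.008 m and angle between rack's own z axis and vertical below 0.05 rad); the arm keeps its last pose, push and grip.
It fails at once if the clamp was opened while the shaker was still switched on (value of joint clamp_arm above 0.15 rad and value of joint rocker below 0.2 rad).
It fails at once if the rack was knocked out of its nest (distance of rack from where it was at the start of the episode above 0.015 m or angle between rack's own z axis and vertical above 0.15 rad).
It fails at once if a thing standing around the shaker was disturbed (distance of any of spray_bottle, lid_box, marker from where it was at the start of the episode above 0.03 m or angle between spray_bottle's own z axis and vertical above 0.4 rad).
It also fails if it takes over 43 s, if anything falls off the work surface, if the arm or the gripper's body presses on something with over 40 N, if the wrist force passes 120 N, or if a joint passes its speed limit or range.

## Working session

There is one attempt and no reset: what is moved stays moved. The work goes in short steps, Python scripts to look and compute and a tool call to move; the robot and the scene stay as the last step left them, time stands still between calls to the robot, and variables do not carry over. Pictures are saved under pics/ and viewed, at most 10 in all, crops included, and the job is handed in when it is done.

Besides the shell and the picture viewer there is one more tool, called after "Emit:" as name(argument=value, ...), one argument or row to a line, values as JSON. apply_moves: Moves the arm, as the interface text tells. Its arguments: {"type":"object","properties":{"series":{"type":"array"},"hand":{"type":"number"},"newtons":{"type":"number"}},"required":["series"]}

```bash
mkdir -p pics; python3 - <<'E'
from rig import *
import cv2
o=get_obs();print({k:o[k] for k in("time","position","tool_rot","ft_force","grip_width")},robot.finger_overhang)
for c in("top","side"):
    cv2.imwrite(f"pics/{c}0.png",vision.camera(c)[:,:,::-1])
    for q in("rocker_off","clamp_pivot","clamp_knob","rack","shaker","spray_bottle","lid_box","marker"):
        print(c,q,[(d["conf"],d["centre"]) for d in nets.spot_point(c,q)[:3]])
E
```

```text
{'time': 0.0, 'position': array([0.25832626, 0.56836593, 0.24358436]), 'tool_rot': array([ 2.11782918e-01,  9.77316135e-01, -1.01038421e-03, -3.82652014e-04]), 'ft_force': array([-0.07072973, -0.27140799, -0.74320062]), 'grip_width': 0.08717502798563433} 0.022
top rocker_off [(0.52, [0.4677, 0.0268, 0.0605])]
top clamp_pivot [(0.7, [0.6979, -0.0908, 0.1149])]
top clamp_knob [(0.38, [0.5711, -0.0846, 0.1148])]
top rack [(0.86, [0.6319, -0.0149, 0.0862]), (0.7, [0.4341, 0.2031, 0.0006]), (0.68, [0.2444, 0.2836, -0.0024])]
top shaker [(0.87, [0.5953, -0.045, -0.0014])]
top spray_bottle [(0.78, [0.6865, 0.1655, -0.0003])]
top lid_box [(0.63, [0.6305, -0.3087, 0.0007])]
top marker [(0.54, [0.4652, -0.2798, -0.0057])]
side rocker_off [(0.42, [0.4722, 0.0251, 0.0643])]
side clamp_pivot [(0.92, [0.6992, -0.0909, 0.1147])]
side clamp_knob [(0.43, [0.5674, -0.0853, 0.1159])]
side rack [(0.97, [0.623, -0.0103, 0.0888]), (0.97, [0.2437, 0.281, -0.0029]), (0.96, [0.6103, 0.3174, -0.0012])]
side shaker [(0.82, [0.5974, -0.0394, -0.0014])]
side spray_bottle [(0.61, [0.6843, 0.1609, -0.003])]
side lid_box [(0.56, [0.6274, -0.3116, 0.0019])]
side marker [(0.85, [0.4644, -0.2806, -0.0006]), (0.53, [0.6874, 0.1596, -0.0006])]
```

View pics/top0.png

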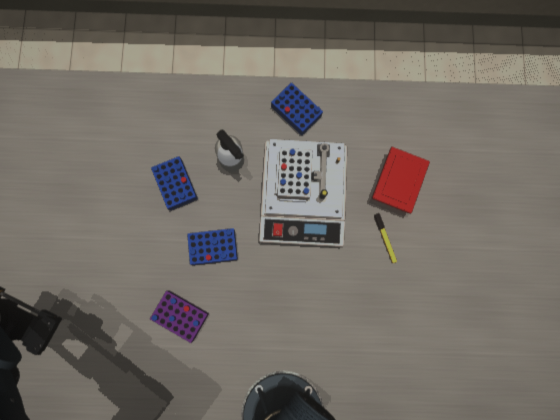

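View pics/side0.png

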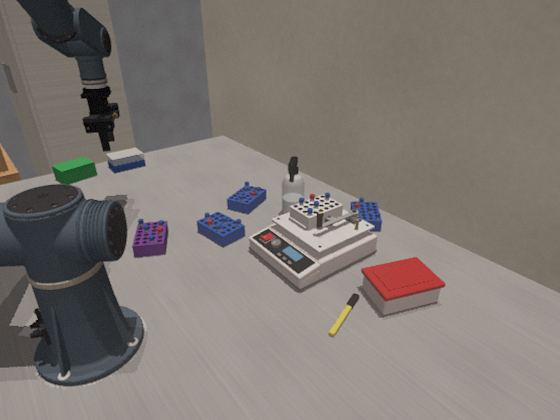

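The top view shows the shaker around (305,193), with the rocker at (277,230), the knob at (324,193) and the pivot at (324,148). Its yaw is about -2.6°. The blue and purple racks are look-alikes. The side view agrees. I'll move the wrist over the panel to take a closer look.

Emit:
apply_moves(
  series=[
    {"offset": [1.3, -4, 0], "rot": [0, 0, 2]},
    {"offset": [2.6, -8, 0], "rot": [0, 0, 4]},
    {"offset": [3.9, -12, 0], "rot": [0, 0, 6]},
    {"offset": [5.2, -16, 0], "rot": [0, 0, 8]},
    {"offset": [6.5, -20, 0], "rot": [0, 0, 10]},
    {"offset": [7.8, -24, 0], "rot": [0, 0, 12]},
    {"offset": [9.1, -28, 0], "rot": [0, 0, 14]},
    {"offset": [10.4, -32, 0], "rot": [0, 0, 16]},
    {"offset": [11.7, -36, 0], "rot": [0, 0, 18]},
    {"offset": [13, -40, 0], "rot": [0, 0, 20]},
    {"offset": [14.3, -44, 0], "rot": [0, 0, 22]},
    {"offset": [15.6, -48, 0], "rot": [0, 0, 22]},
    {"offset": [17, -52, 0], "rot": [0, 0, 22]},
    {"offset": [18, -55, 0], "rot": [0, 0, 22]},
    {"offset": [18, -55, 0], "rot": [0, 0, 22]},
    {"offset": [18, -55, 0], "rot": [0, 0, 22]},
  ],
  hand=0,
  newtons=40,
)

```text
time: 2.5
position: [0.4386, 0.0185, 0.2445]
tool_rot: [0.023, 1.0, 0.0, -0.0]
ft_force: [-0.3, -0.3, 0.7]
grip_width: 0.0006
grip_force: 0.0
```

```bash
python3 - <<'E'
from rig import *
import cv2
o=get_obs();print({k:o[k] for k in("time","position","tool_rot","ft_force","grip_width")})
c="wrist";C=vision.calibration(c);print(-C["R"].T@C["t"],C["R"])
cv2.imwrite(f"pics/{c}1.png",vision.camera(c)[:,:,::-1])
for q in("rocker_off","clamp_pivot","clamp_knob","rack","shaker"):
        print(c,q,[(d["conf"],d["centre"]) for d in nets.spot_point(c,q)[:3]])
E
```

```text
{'time': 2.5, 'position': array([0.43859157, 0.01853624, 0.24454241]), 'tool_rot': array([ 2.25026816e-02,  9.99746730e-01,  2.52471136e-04, -2.05661500e-04]), 'ft_force': array([-0.28526589, -0.29128186,  0.69365124]), 'grip_width': 0.0005994053615624875}
[0.36461227 0.02221264 0.38490222] [[ 0.04414917  0.99902438  0.00106995]
 [ 0.96157516 -0.04278464  0.27118755]
 [ 0.27096875 -0.01094387 -0.96252593]]
wrist rocker_off [(0.85, [0.4691, 0.0291, 0.0619])]
wrist clamp_pivot []
wrist clamp_knob []
wrist rack [(0.97, [0.6094, 0.3196, 0.0001]), (0.93, [0.4325, 0.2024, -0.0013])]
wrist shaker []
```

View pics/wrist1.png

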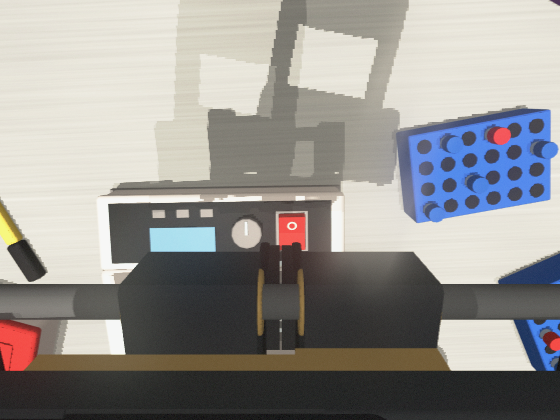

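The wrist view shows the rocker at about (292,233) with its ring at (292,226). The dial is at (246,233), and the panel edges are nearly parallel to the image rows. Next I'll cross-check the ring and the knob from several views.

```bash
cat > h.py <<'E'
from rig import *
import numpy as np, cv2
def ray(c,u,v):
    C=vision.calibration(c);R=np.array(C["R"]);o=-R.T@C["t"]
    d=R.T@np.linalg.solve(np.array(C["K"]),[u,v,1]);return o,d/np.linalg.norm(d)
def tri(*rs):
    A=sum(np.eye(3)-np.outer(d,d) for o,d in rs);b=sum((np.eye(3)-np.outer(d,d))@o for o,d in rs)
    return np.linalg.solve(A,b)
def atz(r,z): o,d=r;return o+d*(z-o[2])/d[2]
def blob(f,box,hue):
    x0,y0,x1,y1=box;h=cv2.cvtColor(cv2.imread(f)[y0:y1,x0:x1],cv2.COLOR_BGR2HSV).astype(int)
    m=(np.minimum(abs(h[...,0]-hue),180-abs(h[...,0]-hue))<10)&(h[...,1]>130)&(h[...,2]>80)
    y,x=np.nonzero(m);return x.mean()+x0,y.mean()+y0,len(x),(x.min()+x0,x.max()+x0,y.min()+y0,y.max()+y0)
E
python3 - <<'E'
from h import *
print("ring@.062",atz(ray("wrist",292,226),.062))
t=blob("pics/top0.png",(268,220,286,240),0);s=blob("pics/side0.png",(255,225,280,245),0);w=blob("pics/wrist1.png",(270,205,315,255),0)
print(t,s,w);print("rocker mid",tri(ray("top",*t[:2]),ray("side",*s[:2])),atz(ray("top",*t[:2]),.057))
t=blob("pics/top0.png",(318,186,332,200),28);s=blob("pics/side0.png",(310,205,365,235),28)
print(t,s);print("knob top",atz(ray("top",*t[:2]),.155),tri(ray("top",*t[:2]),ray("side",*s[:2])))
cv2.imwrite("pics/sidec.png",cv2.resize(cv2.imread("pics/side0.png")[180:290,240:390],None,fx=5,fy=5))
E
```

```text
ring@.062 [0.47478719 0.02974883 0.062     ]
(np.float64(277.1869158878505), np.float64(229.28971962616822), 107, (np.int64(273), np.int64(282), np.int64(223), np.int64(235))) (np.float64(267.06451612903226), np.float64(236.2741935483871), 62, (np.int64(260), np.int64(274), np.int64(233), np.int64(240))) (np.float64(291.4719687092568), np.float64(229.7431551499348), 767, (np.int64(279), np.int64(304), np.int64(214), np.int64(249)))
rocker mid [0.48166064 0.02684694 0.05974362] [0.48305084 0.0261598  0.057     ]
(np.float64(324.0), np.float64(192.5), 12, (np.int64(323), np.int64(325), np.int64(191), np.int64(194))) (np.float64(324.25), np.float64(213.375), 8, (np.int64(318), np.int64(357), np.int64(211), np.int64(220)))
knob top [ 0.56717289 -0.08767515  0.155     ] [ 0.57170334 -0.09099679  0.15078081]
```

View pics/sidec.png

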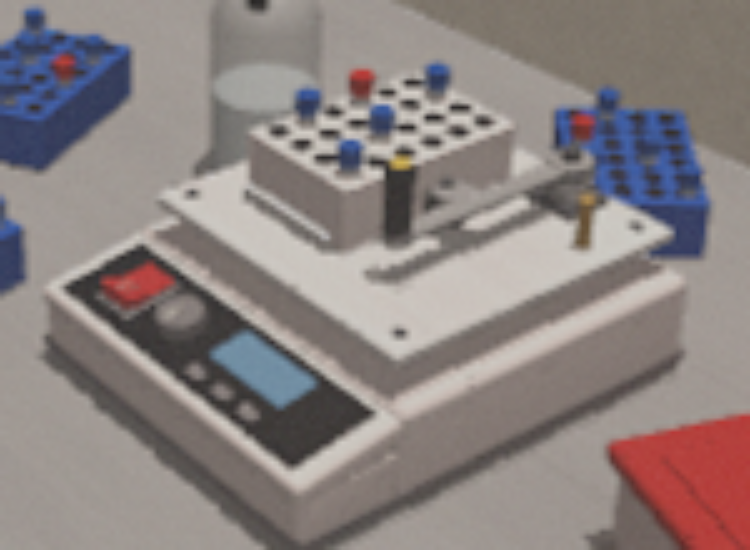

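The crop shows the rocker's ring half raised at the front, the knob with its yellow spot at (400,162), and the brass stop pin at (585,220). I take the press point as (0.470, 0.0275, 0.062), where the network readings and the triangulated rocker middle agree. I'll tilt the tool square to the panel and hover over it.

Emit:
apply_moves(
  series=[
    {"offset": [0.8, 0.3, -4], "rot": [0, -4, 0]},
    {"offset": [1.6, 0.6, -8], "rot": [0, -8, 0]},
    {"offset": [2.2, 0.9, -12], "rot": [0, -9.7, 0]},
    {"offset": [2.3, 0.9, -13.7], "rot": [0, -9.7, 0]},
    {"offset": [2.3, 0.9, -13.7], "rot": [0, -9.7, 0]},
    {"offset": [2.3, 0.9, -13.7], "rot": [0, -9.7, 0]},
  ],
)

```text
time: 3.4
position: [0.4619, 0.0283, 0.1077]
tool_rot: [0.021, 0.996, 0.002, 0.084]
ft_force: [0.0, 0.3, 1.2]
grip_width: 0.0005
grip_force: 0.0
```

```bash
python3 - <<'E'
from h import *
im=np.hstack([cv2.resize(vision.camera("side")[205:275,220:310,::-1],None,fx=5,fy=5),cv2.resize(vision.camera("wrist")[170:310,220:380,::-1],None,fx=2,fy=2.5)]);cv2.imwrite("pics/hover.png",im)
print(get_obs()["position"],get_obs()["ft_force"]);print(nets.spot_point("wrist","rocker_off"),nets.spot_point("side","rocker_off"))
E
```

```text
[0.46266363 0.02801612 0.10871682] [ 0.83221582  0.18419054 -0.30597308]
[{'centre': [0.4726, 0.0277, 0.0617], 'conf': 0.63}] [{'centre': [0.4703, 0.0243, 0.0649], 'conf': 0.66}]
```

View pics/hover.png

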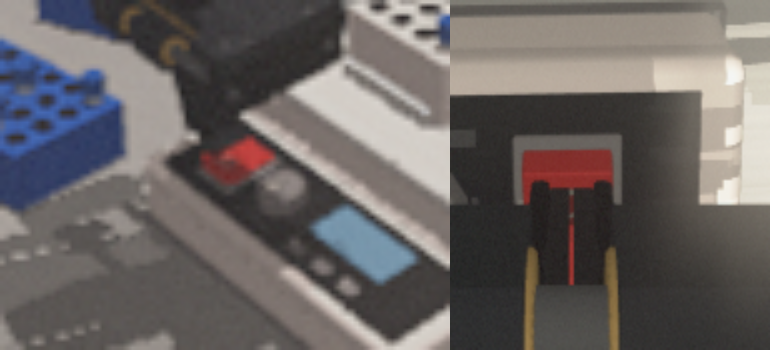

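The shut fingers are centred sideways on the rocker in the wrist crop (fingers at 530–612, rocker at 525–612). Now I press along the panel normal.

Emit:
apply_moves(
  series=[
    {"offset": [0.15, 0, -0.8], "rot": [0, 0, 0]},
    {"offset": [0.25, 0, -1.5], "rot": [0, 0, 0]},
    {"offset": [0.35, 0, -2.0], "rot": [0, 0, 0]},
    {"offset": [0.4, 0, -2.3], "rot": [0, 0, 0]},
    {"offset": [0.45, 0, -2.5], "rot": [0, 0, 0]},
    {"offset": [0.45, 0, -2.7], "rot": [0, 0, 0]},
    {"offset": [0.5, 0, -2.9], "rot": [0, 0, 0]},
    {"offset": [0.5, 0, -3.1], "rot": [0, 0, 0]},
    {"offset": [0.5, 0, -3.1], "rot": [0, 0, 0]},
  ],
)

```text
time: 4.5
position: [0.4662, 0.028, 0.0792]
tool_rot: [0.021, 0.996, 0.002, 0.086]
ft_force: [-9.0, -0.4, 32.3]
grip_width: 0.0005
grip_force: 16.8
```

Emit:
apply_moves(
  series=[
    {"offset": [-0.4, 0, 2.5], "rot": [0, 0, 0]},
    {"offset": [-1, 0, 6], "rot": [0, 4, 0]},
    {"offset": [-1, 0, 11], "rot": [0, 9.7, 0]},
    {"offset": [-1, 0, 14], "rot": [0, 9.7, 0]},
    {"offset": [-1, 0, 14], "rot": [0, 9.7, 0]},
  ],
)

```text
time: 5.0
position: [0.4616, 0.0273, 0.2216]
tool_rot: [0.021, 1.0, -0.001, 0.007]
ft_force: [0.6, 0.2, 0.4]
grip_width: 0.0004
grip_force: 0.0
```

```bash
python3 - <<'E'
from h import *
im=np.hstack([cv2.resize(vision.camera("side")[180:280,230:390,::-1],None,fx=3,fy=4),cv2.resize(vision.camera("wrist")[170:270,250:330,::-1],None,fx=4,fy=4)]);cv2.imwrite("pics/pressed.png",im)
o=get_obs();print(o["position"],o["ft_force"],o["q"],o["tool_rot"])
for c in("side","top"):
  for q in("clamp_knob","clamp_pivot"): print(c,q,nets.spot_point(c,q)[:1]) if c=="side" else None
vision.camera("top")
for q in("clamp_knob","clamp_pivot"): print(q,nets.spot_point("top",q)[:1])
E
```

```text
[0.45735006 0.02791539 0.21733696] [-0.96324906  0.4311183  -0.36464253] [-1.83813612e-01  3.45567430e-01  1.87012778e+00  1.75611656e-04
  9.22631424e-01 -1.71203716e+00] [ 2.13376389e-02  9.99770991e-01 -1.95080717e-04  1.62283069e-03]
side clamp_knob [{'centre': [0.566, -0.0863, 0.1179], 'conf': 0.62}]
side clamp_pivot [{'centre': [0.6976, -0.0927, 0.1127], 'conf': 0.64}]
clamp_knob [{'centre': [0.5684, -0.0853, 0.1133], 'conf': 0.56}]
clamp_pivot [{'centre': [0.6985, -0.0902, 0.1123], 'conf': 0.95}]
```

View pics/pressed.png

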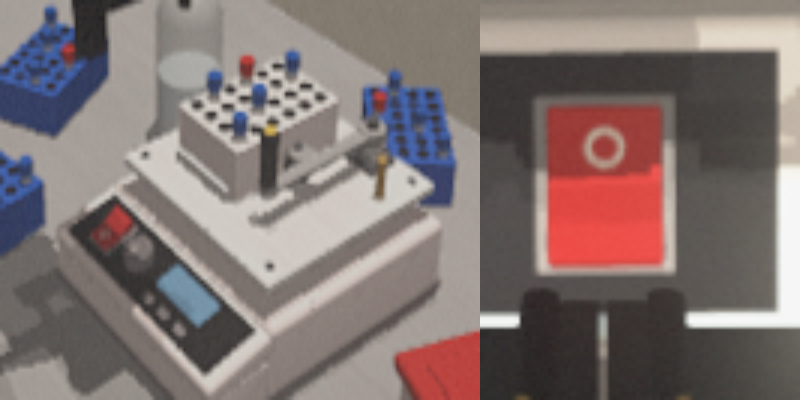

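The rocker is off: the ring half is now flush and shaded, and the back half is raised and bright. The knob reads (0.5675, -0.0865) and the pivot (0.698, -0.091), which puts them 0.1306 m apart, as the text says. I'll move above the knob and turn the tool.

Emit:
apply_moves(
  series=[
    {"offset": [1, -1, 0], "rot": [0, 0, -8]},
    {"offset": [2, -2, 0], "rot": [0, 0, -16]},
    {"offset": [3, -3, 0], "rot": [0, 0, -24]},
    {"offset": [4, -4, 0], "rot": [0, 0, -32]},
    {"offset": [5, -5, 0], "rot": [0, 0, -40]},
    {"offset": [6, -6, 0], "rot": [0, 0, -48]},
    {"offset": [7, -7, 0], "rot": [0, 0, -56]},
    {"offset": [8, -8, 0], "rot": [0, 0, -64]},
    {"offset": [9, -9, 0], "rot": [0, 0, -72]},
    {"offset": [10, -10, 0], "rot": [0, 0, -80]},
    {"offset": [10.5, -11, 0], "rot": [0, 0, -88]},
    {"offset": [11, -11.4, 0], "rot": [0, 0, -96]},
    {"offset": [11, -11.4, 0], "rot": [0, 0, -104]},
    {"offset": [11, -11.4, 0], "rot": [0, 0, -110]},
    {"offset": [11, -11.4, 0], "rot": [0, 0, -110]},
    {"offset": [11, -11.4, 0], "rot": [0, 0, -110]},
    {"offset": [11, -11.4, 0], "rot": [0, 0, -110]},
  ],
  hand=0.6,
)

```text
time: 7.05
position: [0.5664, -0.086, 0.216]
tool_rot: [0.831, 0.557, -0.0, -0.0]
ft_force: [0.7, -0.2, -0.3]
grip_width: 0.0522
grip_force: 0.0
```

```bash
python3 - <<'E'
from h import *
im=vision.camera("wrist")[:,:,::-1];cv2.imwrite("pics/abv.png",im)
o=get_obs();print(o["time"],o["position"],o["ft_force"],o["q"],o["tool_rot"],o["grip_width"])
for q in("clamp_knob","clamp_pivot"): print(q,nets.spot_point("wrist",q)[:2])
b=blob("pics/abv.png",(0,0,560,420),28);print(b,atz(ray("wrist",*b[:2]),.155))
C=vision.calibration("wrist");K,R,t=map(np.array,(C["K"],C["R"],C["t"]))
for P in([.5675,-.0865,.155],[.5675,-.0865,.115]): p=K@(R@P+t);print(p[:2]/p[2])
E
```

```text
7.1 [ 0.56649384 -0.08598857  0.21618413] [ 0.14679078 -0.37573708  0.69549912] [-3.45588137e-01  4.92585993e-01  1.59469379e+00 -1.93622657e-05
  1.05502212e+00  4.50835523e-02] [ 8.30903295e-01  5.56416740e-01 -2.17173923e-04 -2.80470540e-04] 0.052426284276889966
clamp_knob [{'centre': [0.5619, -0.0894, 0.117], 'conf': 0.58}]
clamp_pivot [{'centre': [0.699, -0.0925, 0.1129], 'conf': 0.68}]
(np.float64(420.449237243556), np.float64(334.92004208311414), 1901, (np.int64(135), np.int64(559), np.int64(215), np.int64(369))) [ 0.62146992 -0.17820828  0.155     ]
[282.04560084 236.12135034]
[281.75264896 215.28386035]
```

View pics/abv.png

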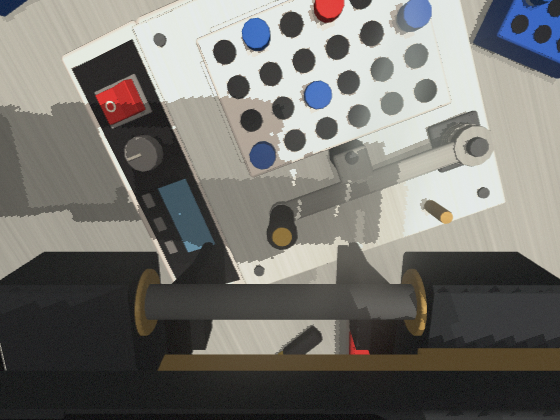

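In the wrist view the yellow spot is at (282,237) and my estimate predicts (282,236), so it fits. The knob lies between the fingers and the bar runs to the pivot at (475,145). I'll descend and close.

Emit:
apply_moves(
  series=[
    {"offset": [0.05, 0, -2.5], "rot": [0, 0, 0]},
    {"offset": [0.05, 0, -4.5], "rot": [0, 0, 0]},
    {"offset": [0.05, 0, -6], "rot": [0, 0, 0]},
    {"offset": [0.05, 0, -7], "rot": [0, 0, 0]},
    {"offset": [0.05, 0, -7.4], "rot": [0, 0, 0]},
    {"offset": [0.05, 0, -7.4], "rot": [0, 0, 0]},
    {"offset": [0.05, 0, -7.4], "rot": [0, 0, 0]},
  ],
)

```text
time: 7.9
position: [0.5677, -0.0862, 0.1432]
tool_rot: [0.831, 0.556, 0.0, 0.001]
ft_force: [0.2, -0.8, -0.0]
grip_width: 0.0522
grip_force: 0.0
```

Emit:
apply_moves(
  series=[
    {"offset": [0, 0, 0], "rot": [0, 0, 0]},
    {"offset": [0, 0, 0], "rot": [0, 0, 0]},
    {"offset": [0, 0, 0], "rot": [0, 0, 0]},
    {"offset": [0, 0, 0], "rot": [0, 0, 0]},
    {"offset": [0, 0, 0], "rot": [0, 0, 0]},
    {"offset": [0, 0, 0], "rot": [0, 0, 0]},
    {"offset": [0, 0, 0], "rot": [0, 0, 0]},
    {"offset": [0, 0, 0], "rot": [0, 0, 0]},
  ],
  hand=0,
  newtons=40,
)

```text
time: 8.7
position: [0.5671, -0.0861, 0.1426]
tool_rot: [0.831, 0.556, -0.0, -0.0]
ft_force: [-1.1, -0.3, 0.8]
grip_width: 0.0152
grip_force: 39.7
```

```bash
python3 - <<'E'
from h import *
o=get_obs();print(o["time"],o["position"],o["ft_force"],o["grip_width"],o["grip_force"])
piv=np.array([.6983,-.0915]);k=np.array([.567,-.0868]);r=k-piv;print(np.linalg.norm(r))
for a in np.arange(.1,.85,.1):
    c,s=np.cos(a),np.sin(a);print(round(a,2),np.round(100*(np.array([[c,-s],[s,c]])@r-r),2))
E
```

```text
8.7 [ 0.56711432 -0.08605262  0.14258477] [-1.06931045 -0.25196601  0.77364373] 0.01518714077750051 39.69007929728832
0.1313840934055566
0.1 [ 0.02 -1.31]
0.2 [ 0.17 -2.62]
0.3 [ 0.45 -3.9 ]
0.4 [ 0.85 -5.15]
0.5 [ 1.38 -6.35]
0.6 [ 2.03 -7.5 ]
0.7 [ 2.78 -8.57]
0.8 [ 3.65 -9.56]
```

Gripped at 15–16 mm width with 40 N. Now I swing along the arc.

Emit:
apply_moves(
  series=[
    {"offset": [0, -0.65, 0], "rot": [0, 0, 0]},
    {"offset": [0, -1.3, 0], "rot": [0, 0, 0]},
    {"offset": [0.1, -2.0, 0], "rot": [0, 0, 0]},
    {"offset": [0.2, -2.6, 0], "rot": [0, 0, 0]},
    {"offset": [0.3, -3.3, 0], "rot": [0, 0, 0]},
    {"offset": [0.45, -3.9, 0], "rot": [0, 0, 0]},
    {"offset": [0.65, -4.5, 0], "rot": [0, 0, 0]},
    {"offset": [0.85, -5.15, 0], "rot": [0, 0, 0]},
    {"offset": [1.1, -5.75, 0], "rot": [0, 0, 0]},
    {"offset": [1.4, -6.35, 0], "rot": [0, 0, 0]},
    {"offset": [1.7, -6.9, 0], "rot": [0, 0, 0]},
    {"offset": [2.0, -7.5, 0], "rot": [0, 0, 0]},
    {"offset": [2.2, -7.8, 0], "rot": [0, 0, 0]},
    {"offset": [2.4, -8.1, 0], "rot": [0, 0, 0]},
    {"offset": [2.4, -8.1, 0], "rot": [0, 0, 0]},
  ],
)

```text
time: 10.2
position: [0.591, -0.1656, 0.1424]
tool_rot: [0.832, 0.555, 0.001, -0.002]
ft_force: [-0.7, 10.3, 3.9]
grip_width: 0.0153
grip_force: 39.7
```

Emit:
apply_moves(
  series=[
    {"offset": [0.2, -0.25, 0], "rot": [0, 0, 0]},
    {"offset": [0.4, -0.5, 0], "rot": [0, 0, 0]},
    {"offset": [0.6, -0.7, 0], "rot": [0, 0, 0]},
    {"offset": [0.8, -0.95, 0], "rot": [0, 0, 0]},
    {"offset": [0.8, -0.95, 0], "rot": [0, 0, 0]},
    {"offset": [0.8, -0.95, 0], "rot": [0, 0, 0]},
  ],
)

```text
time: 10.8
position: [0.5957, -0.1718, 0.1423]
tool_rot: [0.831, 0.555, -0.001, -0.006]
ft_force: [-5.1, 15.6, 8.1]
grip_width: 0.0149
grip_force: 39.7
```

```bash
python3 - <<'E'
from h import *
o=get_obs();print(o["time"],o["position"],o["ft_force"],o["grip_width"],o["grip_force"])
v=o["position"][:2]-np.array([.6983,-.0915]);print(np.hypot(*v),np.arctan2(-v[1],-v[0])+.035)
im=np.hstack([cv2.resize(vision.camera("side")[170:270,280:380,::-1],None,fx=4,fy=4),cv2.resize(vision.camera("wrist")[80:380,120:520,::-1],None,fx=1,fy=400/300)]);cv2.imwrite("pics/open.png",im)
E
```

```text
10.8 [ 0.59573413 -0.1717568   0.14232447] [-5.10465841 15.59951906  8.0927108 ] 0.014941904228956667 39.73182606345517
0.13023406080011932 0.6989727298325545
```

View pics/open.png

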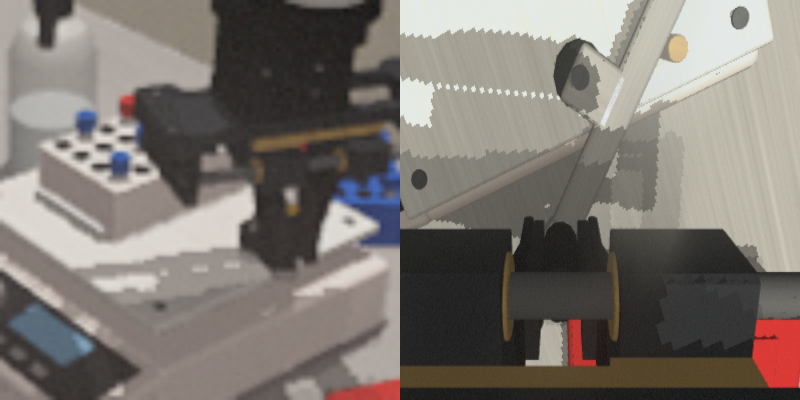

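The knob is held and the bar sits next to the brass pin at (677,48), at an angle of about 0.70 rad. I'll push slightly further to confirm the stop: force should rise with no motion.

Emit:
apply_moves(
  series=[
    {"offset": [0.15, -0.2, 0], "rot": [0, 0, 0]},
    {"offset": [0.15, -0.2, 0], "rot": [0, 0, 0]},
    {"offset": [0.15, -0.2, 0], "rot": [0, 0, 0]},
    {"offset": [0.15, -0.2, 0], "rot": [0, 0, 0]},
    {"offset": [0.15, -0.2, 0], "rot": [0, 0, 0]},
    {"offset": [0.15, -0.2, 0], "rot": [0, 0, 0]},
  ],
)

```text
time: 11.5
position: [0.5959, -0.172, 0.1422]
tool_rot: [0.831, 0.556, -0.001, -0.009]
ft_force: [-7.4, 17.6, 10.8]
grip_width: 0.0152
grip_force: 39.7
```

The force rose by 3 N while the tool moved only 0.3 mm, so the arm is at its stop. Handing in.

```bash
python3 -c "
from rig import *
print(hand_in())"
```

```text
the job is handed in; nothing more can be done
None
```

The shaker is switched off and the gripper is holding the clamp arm by its knob at the stop (about 0.70 rad, 40 N grip). I handed the job in at about 11.5 s; no verdict came back, and I took no final measurement of the rack or the things around the shaker.

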